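Take the worn packers out from under the lathe

TASK

The tail-end foot of the bench lathe stands on worn hardwood packers. Set the wooden block in front of the foot as a fulcrum, put the tip of the pry bar under the foot's arch over it, lever the foot up clear of the packers and catch the bar's free end under the holdfast so that it stays up by itself; then draw out every packer and lay them all in the scrap pan, and let the foot down gently until it is fully home on the bench. Empty the pan by tipping it steeply over the crate, stand it level on the bench again, and put the bar and the block away lying on the rubber mat; leave the paints and the other things on the bench alone.

Things in the scene. Friction and masses are not known exactly. Their poses are not given: they have to be found in the camera images.
- tail_foot: grey cast tail foot of the lathe: origin at the middle of the lower edge of its end face; height 0 = home on the bench, 13 mm = on the packers. y along the bed to the headstock (-y points out of the end face, to the working side), x across. 264 mm wide, 85 mm deep: two legs 30 to 132 mm either side of the middle, 45 mm deep, 26 mm high, a flange over them to 44 mm. It carries 45 to 60 N
- arch (a point): middle of the front lower edge of the foot's flange, over the 60 mm wide, 26 mm high arch between the legs; 26 mm above tail_foot and moving with it. The bar's tip goes under here and lifts on this edge. The lathe tips about its headstock foot, 640 mm behind, and cannot slide. Its bed, 113 mm high, begins 65 mm behind; the tailstock's handwheel, 190 to 280 mm high, is 120 mm behind it
- holdfast: fixed black steel holdfast, a hook-shaped bench clamp: origin on the bench straight below the middle of its pad. The pad is 44 mm (x) by 26 mm (y), 8 mm thick, its underside 72 mm above the bench; its arm runs from the pad to +x, up to 120 mm high, to a round shank of 20 mm diameter 88 mm from the origin. It is open at -x, where the bar comes in sideways
- bar_mid (a point): flat steel pry bar, 320 mm long, 24 mm wide, 12 mm thick, 0.65 kg: its middle. +x runs along the bar to the free (handle) end, -x to the tip, z to its upper side. The last 52 mm at the tip are only 6 mm thick (flush with the underside), so it balances 11 mm from the middle towards the free end
- block_mid (a point): dark hardwood fulcrum block, 44 mm (x) by 50 mm (y) by 48 mm high: its centre. The bar rocks on its upper edge. With that edge 55 mm out from the foot's end face and the bar's tip 28 mm under the arch, the bar slopes 15 degrees up to its free end when it just touches the foot on its packers, 3 degrees when caught under the holdfast, 27 with the foot home
- packer1_mid (a point): dark hardwood packer strip, 20 mm (x) by 110 mm (y) by 12 mm thick, 25 g; its centre. It lies flat under the foot, its long side along the bed, about half of it sticking out of the foot's end face. Four places: 75 and 121 mm either side of the middle of the foot; two to four packers are there, the rest are absent
- packer2_mid (a point): dark hardwood packer strip, 20 mm (x) by 110 mm (y) by 12 mm thick, 25 g; its centre. It lies flat under the foot, its long side along the bed, about half of it sticking out of the foot's end face. Four places: 75 and 121 mm either side of the middle of the foot; two to four packers are there, the rest are absent
- packer3_mid (a point): dark hardwood packer strip, 20 mm (x) by 110 mm (y) by 12 mm thick, 25 g; its centre. It lies flat under the foot, its long side along the bed, about half of it sticking out of the foot's end face. Four places: 75 and 121 mm either side of the middle of the foot; two to four packers are there, the rest are absent
- packer4_mid (a point): dark hardwood packer strip, 20 mm (x) by 110 mm (y) by 12 mm thick, 25 g; its centre. It lies flat under the foot, its long side along the bed, about half of it sticking out of the foot's end face. Four places: 75 and 121 mm either side of the middle of the foot; two to four packers are there, the rest are absent
- pan_mid (a point): scrap pan, a three-sided sheet-metal tray with a plywood back board, 150 mm (x) by 150 mm (y), 0.32 kg: this point is over the middle of its floor, 22.5 mm up. Floor 4 mm thick; side walls 45 mm high and 4 mm thick along both y sides; open at the front (-x); the back board at +x is 12 mm thick, 150 mm wide and 95 mm high (its mid-plane 69 mm from the centre) and is the place to hold it
- crate: open plywood scrap crate, fixed, 240 mm (x) by 220 mm (y), 100 mm high, walls 9 mm; origin at the centre of its underside, on the bench
- mat: black rubber tool mat, fixed flat on the bench, 95 mm (x) by 440 mm (y), 3 mm thick; origin at the centre of its underside
- paint_a: blue paint bottle, 60 mm across, 170 mm high, stands on the bench, bystander; origin at its foot
- paint_b: green paint bottle, 64 mm across, 180 mm high, stands on the bench, bystander; origin at its foot
- brush_mug: white cup, 76 mm across, 90 mm high, bystander; origin at its foot
- tape: cardboard-brown tape roll, 96 mm across, 25 mm high, bystander; origin at its underside
- mallet: hammer with a wooden head, 200 mm long, bystander
- driver: screwdriver, 160 mm long, bystander
There are look-alikes about, which are no part of the job. Of the things shaped like the part that bears block_mid, the dark wooden one is meant.

How it is judged:
By the outcome, as a careful person would: the job done as asked, in the order asked, and still so for the second after the job is handed in, with the robot touching nothing.
Of packer1, packer2, packer3, packer4 only 2 to 4 are there at a start; the rules pass over those that are not, and their reading is None.
At some moment in a run one of pan may be knocked a few centimetres aside while the robot is not near it.
It also fails if it takes over 210 s, if anything falls off the work surface, if the arm or the gripper's body presses on something with over 40 N, if the wrist force passes 120 N, or if a joint passes its speed limit or range.

ROBOT

A 6-joint arm with a two-finger parallel gripper is mounted at the origin on the work surface. World frame = base frame: x ahead of the robot, y to its left, z up, the work surface at z = 0. Lengths are in m, angles in rad, forces in N, time in s.
With the tool pointing down it reaches from about 0.35 to 0.975 m from the base axis. Payload 4.9 kg.
Tool frame: the origin (TCP) lies midway between the tips of the shut fingers; the grasp point (between the pads) lies 19 mm behind it; z points along the fingers, y is the line along which they close (so a half turn about z gives the same grasp; the last joint's range is limited). The gripper opens to 85 mm and grips with 20 to 120 N. Pads are 22 mm wide; open, the fingers measure 114 mm over their backs; the gripper's body (76 mm by 85 mm) begins 54 mm behind the grasp point. The pads swing forward as they close: fully open they stand 13 mm farther back than shut.
Start: joints at [0.982, 0.053, 1.613, -0, 1.476, -0.119], TCP at [0.283, 0.557, 0.231] pointing down, gripper open.
Joint ranges: [-3.01, 3.01], [-1.01, 2.22], [0.06, 2.58], [-1.02, 4.17], [0.09, 2.62], [-3.14, 3.14]. Speed limits (rad/s): [2.57, 2.57, 3.14, 3.14, 3.14, 3.14].

INTERFACE

Orientations are given as a 3x3 rotation matrix whose columns are the frame's x, y, z axes.
In Python, from station import bot, grab_frame, camera_params, ticket, readout gives the robot as it stands. Calls block until the motion is done:
- bot.goto(position, orientation): joint-space move of the TCP to a pose.
- bot.line_to(position, rot=None, v=0.15, until_force=None): straight line of the TCP; rot=None keeps the orientation; v is the mean speed in m/s. With until_force (N) it stops when the force on the tool has changed by that much, and returns True; else False.
- bot.movej(angles): joint-space move.
- bot.gripper_to(opening, squeeze=None): finger opening in m; squeeze is the grip in N (None keeps the last); returns when the fingers have stopped.
- bot.wait(seconds).
- bot.inverse_kinematics(position, orientation): joint angles nearest the present ones, or None.
- grab_frame(name): name is "scene" or "top"; returns the picture (480x640x3 uint8, red, green, blue); there is no depth.
- camera_params(name): a dict with "intrinsics" (3x3 intrinsics, pixels), "k1" (the pictures are not rectified: a ray, as slopes to the right and down, at radius r is drawn at 1 + k1 r^2 times it, then the intrinsics apply), "rvec" (rotation vector, rad) and "tvec" (3), from world to camera coordinates, as OpenCV has them. Camera axes: x right, y down, z forward; pixel columns grow to the right and rows downward; lengths in m; the calibration is good to about 2 mm. A picture is of the moment at which its call begins. camera_params takes no time and is no camera call.
A pose or a line that the arm cannot do raises bot.MotionError and nothing moves.
- ticket.job_done(): hands the job in; it is judged then, once.
Readings, each from a call of its own:
- readout.current_time(): time.
- readout.current_joint_pos(): joint angles.
- readout.current_joint_vel(): joint speeds.
- readout.current_tau(): joint torques, N m.
- readout.current_position(): TCP position.
- readout.current_ee_rot(): TCP orientation.
- readout.current_wrist_force(): force on the tool from outside, world axes, zero at the start.
- readout.current_wrist_torque(): the same for the moment, N m.
- readout.current_opening(): finger opening in m.
- readout.current_grasp_force(): force on a finger pad.
Only numpy, scipy, OpenCV 4.12 (cv2) and the standard library are available. Lean on these libraries where they do the work, as an engineer would, in place of code of your own. Each camera call takes 0.05 s, during which the arm holds its last target. There are 200 camera calls.

## Working session

There is one attempt and no reset: what is moved stays moved. The work goes in short steps, each a Python script; the robot and the scene stay as the last script left them, time stands still between calls to the robot, and variables do not carry over. Pictures are saved under pics/ and viewed, at most 18 in all, crops included, and the job is handed in when it is done.

```bash
ls; mkdir -p pics; python3 - <<'E'
from station import *
import cv2
for n in("scene","top"):
    cv2.imwrite(f"pics/{n}0.png",grab_frame(n)[:,:,::-1]); print(camera_params(n))
E
```

```text
pics
{'intrinsics': array([[492.07728052,   0.        , 319.02663207],
       [  0.        , 492.07728052, 233.03281262],
       [  0.        ,   0.        ,   1.        ]]), 'k1': 0.031012081148890803, 'rvec': array([ 2.47555707,  0.62446241, -0.20937122]), 'tvec': array([-0.43764214, -0.23958368,  1.29246955])}
{'intrinsics': array([[550.21065402,   0.        , 318.11485539],
       [  0.        , 550.21065402, 238.64377499],
       [  0.        ,   0.        ,   1.        ]]), 'k1': -0.07943120859588768, 'rvec': array([ 2.09535407, -2.14899706,  0.18575185]), 'tvec': array([-0.04885759,  0.51656483,  1.0512713 ])}
```

View pics/scene0.png

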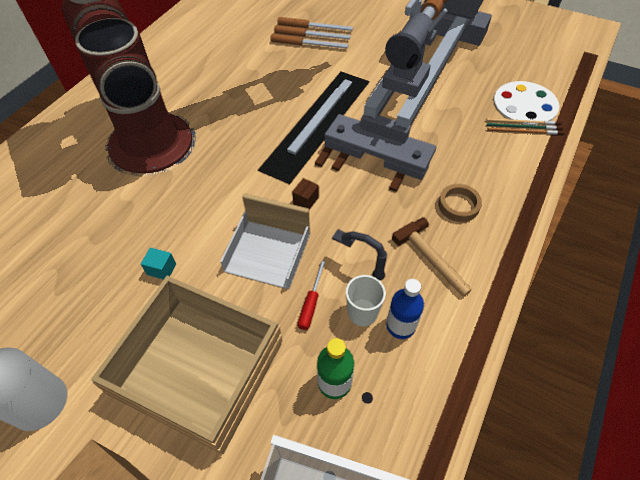

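View pics/top0.png

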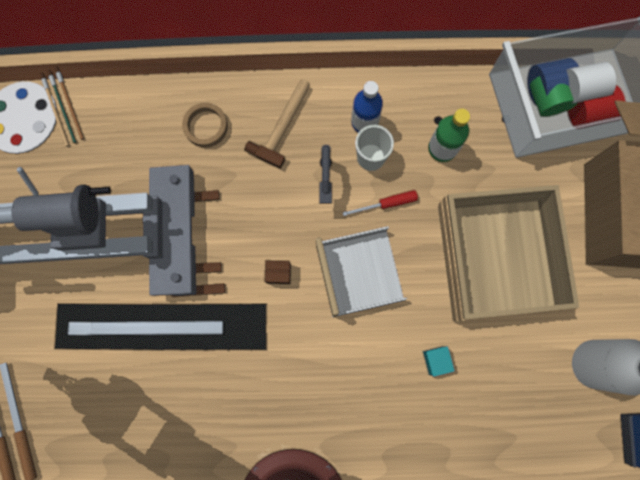

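The top picture shows the foot (170,230), packers sticking out at (208,196), (210,268) and (210,289), the bar on the mat (145,327), the pan (362,272), the holdfast (325,175) and the crate (510,255).
Things that could be taken for the block: the dark wooden cube (278,271), the teal cube (440,361) and the mallet head (264,153). By the description I choose the dark wooden cube at (278,271). Next is a close crop to check it.

```bash
cat > h.py <<'E'
import numpy as np, cv2
from station import *
def ray(n,px):
    c=camera_params(n);K=c["intrinsics"];k=c["k1"]
    d=(np.atleast_2d(px).astype(float)-K[:2,2])/[K[0,0],K[1,1]]
    u=d.copy()
    for _ in range(20): u=d/(1+k*(u**2).sum(1,keepdims=True))
    R=cv2.Rodrigues(c["rvec"])[0]
    return -R.T@c["tvec"], np.c_[u,np.ones(len(u))]@R
def pl(n,px,z):
    o,d=ray(n,px); return o+d*((z-o[2])/d[:,2:])
def tri(ps,pt):
    o1,d1=ray("scene",ps);o2,d2=ray("top",pt);d1=d1[0];d2=d2[0]
    s=np.linalg.lstsq(np.c_[d1,-d2],o2-o1,rcond=None)[0]
    a,b=o1+s[0]*d1,o2+s[1]*d2; return (a+b)/2,np.linalg.norm(a-b)
def proj(n,P):
    c=camera_params(n);R=cv2.Rodrigues(c["rvec"])[0]
    return cv2.projectPoints(np.atleast_2d(P).astype(float),c["rvec"],c["tvec"],c["intrinsics"],np.array([c["k1"],0,0,0.]))[0][:,0]
def crop(n,x0,y0,x1,y1,f,out):
    g=grab_frame(n)[:,:,::-1][y0:y1,x0:x1]
    cv2.imwrite(out,cv2.resize(g,None,fx=f,fy=f,interpolation=cv2.INTER_CUBIC))
E
python3 - <<'E'
from h import *
crop("top",50,140,410,360,2.2,"pics/c1.png")
crop("scene",220,60,460,300,2.5,"pics/c2.png")
E
```

```text
(no output)
```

View pics/c1.png

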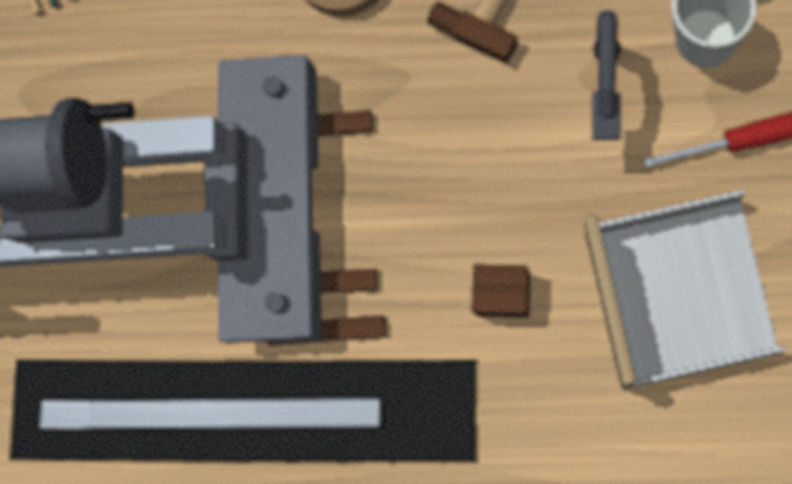

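View pics/c2.png

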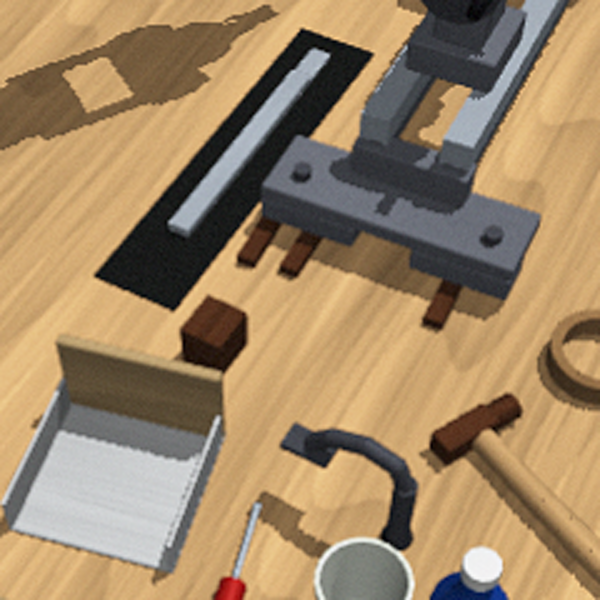

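The crop confirms the dark wooden cube is the block. There are three packers: one on the far (+x) side and two on the near side. The open side of the holdfast's pad faces the robot (-x).

```bash
cat >> h.py <<'E'
def c1(*p): return (np.array(p,float)+.5)/2.2-.5+[50,140]
E
python3 - <<'E'
from h import *
np.set_printoptions(precision=4,suppress=True)
print("cams",ray("top",[[0,0]])[0],ray("scene",[[0,0]])[0])
P=lambda name,z,*p:print(name,pl("top",c1(*p),z)[:,:2].tolist().__repr__() if 0 else np.round(pl("top",c1(*p),z)[:,:2],4).tolist())
P("foot top front corners",.057,(306,57),(313,338))
P("foot top back corners",.057,(219,62),(219,340))
P("packers end(12mm)",.012,(374,112),(374,132),(379,270),(379,291),(387,317),(387,337))
P("bar handle corners",.015,(380,398),(381,428)); P("bar tip",.009,(40,400),(39,429))
P("block top",.048,(474,265),(526,267),(473,306),(526,306))
P("pad -x edge",.08,(594,138),(619,138))
P("pan board top",.095,(587,217),(625,385),(597,215),(634,381))
P("pan open floor",.004,(741,213),(776,350))
P("pan walltop ends",.045,(741,193),(781,351))
P("mat",.003,(17,361),(476,361),(476,460),(12,459))
q=lambda *p:np.array(p,float)
t=lambda name,z,*p:print(name,np.round(pl("top",np.array(p,float),z)[:,:2],4).tolist())
t("crate rim",.1,(443,197),(557,187),(576,307),(458,322))
t("driver tip",0.005,(345,215)); t("mug",.09,(375,140)); t("mallet head",.03,(247,147),(281,163)); t("teal",.04,(440,361))
# block by scene too
g=lambda *p:(np.array(p,float)+.5)/2.5-.5+[220,60]
print("block scene top", np.round(pl("scene",g((183,325),(213,298),(246,322),(217,348)),.048)[:,:2],4).tolist())
print("pad scene top", np.round(pl("scene",g((281,447),(298,423),(325,467)),.08)[:,:2],4).tolist())
print("board scene top", np.round(pl("scene",g((58,336),(222,378)),.095)[:,:2],4).tolist())
print("foot scene top front", np.round(pl("scene",g((263,183),(524,262)),.057)[:,:2],4).tolist())
print("bar scene handle", np.round(pl("scene",g((168,222),(187,230)),.015)[:,:2],4).tolist())
E
```

```text
cams [ 0.3159 -0.0679  1.1269] [ 0.8376 -0.6024  0.9246]
foot top front corners [[0.672, 0.1986], [0.411, 0.1873]]
foot top back corners [[0.6699, 0.2806], [0.411, 0.2722]]
packers end(12mm) [[0.6298, 0.1428], [0.61, 0.1426], [0.4771, 0.1368], [0.4574, 0.1367], [0.4329, 0.1291], [0.4144, 0.129]]
bar handle corners [[0.3584, 0.1348], [0.3312, 0.1338]]
bar tip [[0.3623, 0.4572], [0.3354, 0.4569]]
block top [[0.4743, 0.0441], [0.4713, -0.0028], [0.4372, 0.0453], [0.436, -0.0022]]
pad -x edge [[0.5811, -0.067], [0.5805, -0.0892]]
pan board top [[0.5069, -0.0592], [0.3615, -0.0879], [0.5085, -0.0679], [0.3647, -0.0956]]
pan open floor [[0.5238, -0.2038], [0.394, -0.2304]]
pan walltop ends [[0.5348, -0.1998], [0.3901, -0.2289]]
mat [[0.3995, 0.4845], [0.391, 0.0477], [0.3006, 0.0485], [0.308, 0.4848]]
crate rim [[0.5807, -0.305], [0.5958, -0.5315], [0.3619, -0.5443], [0.3414, -0.3177]]
driver tip [[0.5717, -0.1191]]
mug [[0.7035, -0.18]]
mallet head [[0.718, 0.0829], [0.6807, 0.0117]]
teal [[0.2689, -0.2924]]
block scene top [[0.4304, -0.0001], [0.4388, 0.0412], [0.4799, 0.0302], [0.4712, -0.0089]]
pad scene top [[0.5824, -0.0966], [0.5837, -0.0685], [0.6232, -0.0971]]
board scene top [[0.3628, -0.094], [0.5104, -0.0669]]
foot scene top front [[0.4131, 0.1883], [0.6798, 0.2103]]
bar scene handle [[0.3335, 0.1322], [0.3562, 0.1317]]
```

```bash
python3 - <<'E'
from h import *
np.set_printoptions(precision=4,suppress=True)
g=lambda p:(np.array(p,float)+.5)/2.5-.5+[220,60]
T=lambda n,s,t:print(n,*tri(g(s),c1(t)))
T("footL top",(263,183),(313,338)); T("footR top",(524,262),(306,57))
T("footL back",(297,135),(219,340)); T("footR back",(541,213),(219,62))
T("pk+75 end",(424,322),(374,132)); T("pk-75",(281,271),(379,291));T("pk-121",(239,262),(387,337))
T("blk a",(183,325),(474,310)); 
for n,(x0,y0,x1,y1) in {"top":(262,255,296,288),"scene":(285,172,326,212)}.items():
    im=grab_frame(n)[y0:y1,x0:x1]; big=cv2.resize(im,None,fx=6,fy=6,interpolation=cv2.INTER_CUBIC)
    m=((big.sum(2)<230)&(big[...,0]>big[...,2]+8)).astype(np.uint8)
    c=max(cv2.findContours(m,cv2.RETR_EXTERNAL,cv2.CHAIN_APPROX_NONE)[0],key=cv2.contourArea)
    h=cv2.convexHull(c);p=cv2.approxPolyDP(h,7,True)[:,0]
    print(n,(p/6.+[x0,y0]).round(1).tolist()); cv2.polylines(big,[p],True,(0,255,0)); cv2.imwrite(f"pics/b_{n}.png",big[:,:,::-1])
a=cv2.imread("pics/b_top.png");b=cv2.imread("pics/b_scene.png")
H=max(a.shape[0],b.shape[0]);o=np.zeros((H,a.shape[1]+b.shape[1],3),np.uint8);o[:a.shape[0],:a.shape[1]]=a;o[:b.shape[0],a.shape[1]:]=b;cv2.imwrite("pics/b.png",o)
for pos,ti in (((.455,.018,.04),0),((.57,.03,.08),23),((.57,.03,.08),0)): pass
E
```

```text
footL top [0.4119 0.1883 0.056 ] 0.0022329056367036723
footR top [0.6762 0.2018 0.0601] 0.012238454284721069
footL back [0.4099 0.2725 0.0517] 0.003929628749968755
footR back [0.6705 0.2814 0.0537] 0.0009744811374611236
pk+75 end [0.613  0.1448 0.0011] 0.00018285086068786405
pk-75 [ 0.4593  0.1392 -0.0004] 0.0008595956970881925
pk-121 [ 0.4157  0.1316 -0.0019] 0.0003027742910777614
blk a [0.4253 0.0362 0.0144] 0.03317103395237574
top [[266.2, 261.5], [288.5, 261.7], [291.3, 267.5], [290.5, 283.8], [272.0, 284.3], [266.7, 282.8], [265.3, 281.2]]
scene [[303.3, 178.7], [318.5, 186.8], [318.2, 197.8], [309.3, 209.2], [292.5, 203.3], [292.5, 191.7]]
```

View pics/b.png

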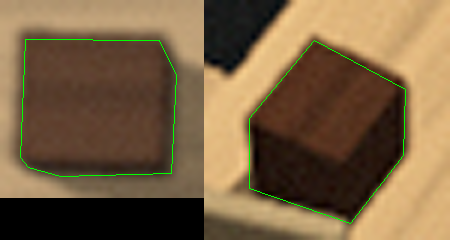

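The crop shows the block cleanly in both views. In the scene crop its top corners are at (315,40), (249,118), (405,88) and (344,160), so I can get its yaw from them.

```bash
cat >> h.py <<'E'
def Rz(a): c,s=np.cos(a),np.sin(a); return np.array([[c,-s,0],[s,c,0],[0,0,1.]])
def Rx(a): c,s=np.cos(a),np.sin(a); return np.array([[1,0,0],[0,c,-s],[0,s,c]])
DN=np.diag([1.,-1,-1])   # tool down, closing along y
# tool down, closing direction at yaw a (rad) from world x
def down(a): return Rz(a-np.pi/2)@DN
E
python3 - <<'E'
from h import *
np.set_printoptions(precision=4,suppress=True)
p=pl("scene",[(303.5,178.7),(292.5,191.7),(308.3,198.7),(318.5,186.7)],.048);print(p[:,:2],p.mean(0))
for a,b in((0,1),(1,2),(3,2),(0,3)):
    d=p[b]-p[a];print(np.linalg.norm(d),np.degrees(np.arctan2(d[1],d[0])))
# top: top face right/top/left edges
q=pl("top",[(266.2,261.5),(288.5,261.7)],.048);print(q)
for yaw in(0,-180):
  for pos in((.455,.018,.1),(.55,.03,.15),(.347,.256,.05),(.45,-.08,.2)):
    print(yaw,pos,bot.inverse_kinematics(pos,down(np.radians(yaw))))
  for t in(27,15,3):
    for s in(1,-1):print(t,s,bot.inverse_kinematics((.56,.03,.12),Rx(s*np.radians(t))@down(np.radians(yaw))))
# dump
for y in range(0,360,30):
  for px in ((.47,-.42,.3),):
    a=np.radians(y); R=Rz(a)@cv2.Rodrigues(np.array([0,-np.radians(65),0]))[0]@np.diag([1.,1,1])
    for s in(0,np.pi):
      Rt=R@Rz(s)@down(0); k=bot.inverse_kinematics(px,Rt)
      print("dump",y,s,Rt[:,2],None if k is None else np.round(k,2))
E
```

```text
[[ 0.4356  0.0402]
 [ 0.4325 -0.0057]
 [ 0.4746 -0.0065]
 [ 0.4781  0.0354]] [0.4552 0.0158 0.048 ]
0.0460056168499489 -93.74780768233605
0.04202270434689989 -1.1288162475444106
0.042043302280666536 -94.87423712694086
0.042854397060142706 -6.490011694360515
[[ 0.4716  0.0421  0.048 ]
 [ 0.4701 -0.0021  0.048 ]]
0 (0.455, 0.018, 0.1) [-0.1241 -0.249   2.1199 -0.      1.2706  3.0175]
0 (0.55, 0.03, 0.15) [-0.0806 -0.0597  1.8639 -0.      1.3374  3.061 ]
0 (0.347, 0.256, 0.05) [ 0.4627 -0.2405  2.2056 -0.      1.1766 -2.6789]
0 (0.45, -0.08, 0.2) [-0.339  -0.3481  2.0243 -0.      1.4654  2.8026]
27 1 [-0.3023  0.0494  1.8637  0.4555  1.3982  2.721 ]
27 -1 [ 0.1452  0.0797  1.8318 -0.4805  1.3327 -2.8566]
15 1 [-0.208   0.0086  1.8672  0.2639  1.3294  2.862 ]
15 -1 [ 0.05    0.0266  1.8489 -0.2724  1.2897 -3.0124]
3 1 [-0.1054 -0.0051  1.8644  0.0542  1.2882  3.0209]
3 -1 [-0.0529 -0.0014  1.8607 -0.0546  1.2799  3.1042]
-180 (0.455, 0.018, 0.1) [-0.1241 -0.249   2.1199 -0.      1.2706 -0.1241]
-180 (0.55, 0.03, 0.15) [-0.0806 -0.0597  1.8639 -0.      1.3374 -0.0806]
-180 (0.347, 0.256, 
[... 1610 characters left out ...]
4]
dump 210 0 [-0.7849 -0.4532 -0.4226] [-0.5   0.4   1.37 -0.99  1.96 -1.13]
dump 210 3.141592653589793 [-0.7849 -0.4532 -0.4226] [-0.5   0.4   1.37 -0.99  1.96  2.01]
dump 240 0 [-0.4532 -0.7849 -0.4226] None
dump 240 3.141592653589793 [-0.4532 -0.7849 -0.4226] None
dump 270 0 [-0.     -0.9063 -0.4226] None
dump 270 3.141592653589793 [-0.     -0.9063 -0.4226] None
dump 300 0 [ 0.4532 -0.7849 -0.4226] [-0.72 -0.47  2.22 -0.83  0.41 -2.21]
dump 300 3.141592653589793 [ 0.4532 -0.7849 -0.4226] [-0.72 -0.47  2.22 -0.83  0.41  0.93]
dump 330 0 [ 0.7849 -0.4532 -0.4226] [-1.06 -0.51  2.24  1.01  0.58  1.97]
dump 330 3.141592653589793 [ 0.7849 -0.4532 -0.4226] [-1.06 -0.51  2.24  1.01  0.58 -1.17]
```

```bash
cat >> h.py <<'E'
YF=np.radians(2.3); F=np.array([.5425,.194,0]); EX=Rz(YF)[:,0]; EY=Rz(YF)[:,1]
def W(x,y,z=0): return F+EX*x+EY*y+[0,0,z]
def D(deg): return down(np.radians(deg-180))   # closing line at deg from world x
def st(m=""): print(m,"t=%.1f"%readout.current_time(),"p",np.round(readout.current_position(),4),"open %.4f"%readout.current_opening(),"F",np.round(readout.current_wrist_force(),1))
E
python3 - <<'E'
from h import *
bot.goto((.19,.37,.30),D(0)); bot.gripper_to(.07,60)
bot.goto((.40,.05,.30),D(-4)); st()
bot.goto((.455,.0165,.12),D(-4)); bot.line_to((.455,.0165,.012)); bot.gripper_to(.02,60); st("grip")
bot.line_to((.455,.0165,.10)); st()
b=W(.011,-.080); bot.goto(b+[0,0,.10],D(2.3)); print(bot.line_to(b+[0,0,.010],v=.08,until_force=4)); st("down")
bot.gripper_to(.062); bot.line_to(b+[0,0,.12]); bot.goto((.43,.0,.25),D(0)); st()
crop("top",160,150,360,300,2.5,"pics/d.png") 
crop("top",160,150,360,300,4,"pics/d1.png")
E
```

```text
t=3.0 p [0.3999 0.0506 0.3   ] open 0.0698 F [ 0.5 -0.3  0.4]
grip t=5.0 p [0.4563 0.0164 0.0135] open 0.0433 F [ 0.7 -0.   5.4]
 t=5.7 p [0.4541 0.0166 0.0988] open 0.0435 F [-0.2  0.6 -1.2]
True
down t=7.4 p [0.5555 0.1144 0.0134] open 0.0434 F [-1.6 -0.3  4.4]
 t=9.4 p [4.299e-01 2.000e-04 2.487e-01] open 0.0622 F [0.5 0.1 0.3]
```

View pics/d1.png

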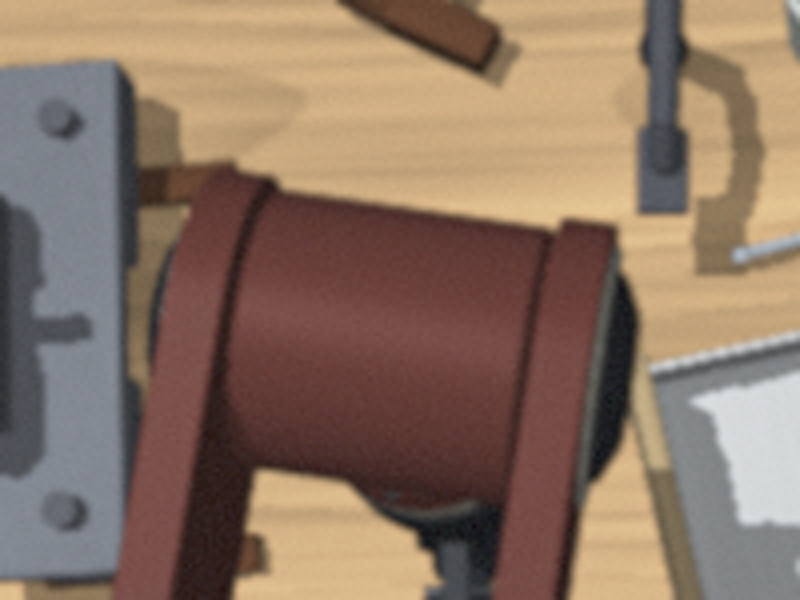

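The arm hides the block in this picture (400,330). I'll look again from the bar's pick pose.

```bash
python3 - <<'E'
from h import *
bot.gripper_to(.05,120)
bot.goto((.30,.12,.25),D(-.7)); bot.goto((.3465,.254,.08),D(-.7))
crop("top",170,180,330,300,5,"pics/e1.png")
crop("scene",290,100,450,220,5,"pics/e2.png")
a=cv2.imread("pics/e1.png");b=cv2.imread("pics/e2.png")
cv2.imwrite("pics/e.png",cv2.resize(np.vstack([a,b]),None,fx=.5,fy=.5,interpolation=cv2.INTER_AREA)); st()
E
```

```text
t=11.5 p [0.3482 0.2538 0.0819] open 0.0503 F [-0.2  0.1  0.8]
```

View pics/e.png

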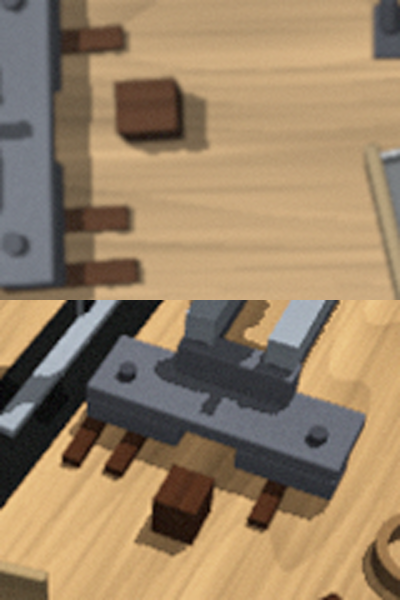

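The block stands in front of the arch: in the top half its near edge is at (116,105). In the scene half it sits at (180,505), between the legs.

```bash
python3 - <<'E'
from h import *
np.set_printoptions(precision=4,suppress=True)
f=lambda *p:(np.array(p,float)+.5)/2.5-.5+[170,180]
s=lambda *p:(np.array(p,float)-[0,300]+.5)/2.5-.5+[290,100]
def foot(n,P): d=P-F; print(n,(np.c_[d@EX,d@EY]*1000).round(1).tolist())
foot("block top(top)",pl("top",f((116,81),(177,79),(180,130),(118,131)),.048))
foot("block top(scene)",pl("scene",s((173,465),(153,502),(191,516),(212,482)),.048))
foot("foot front edge",pl("top",f((50,10),(62,270)),.057))
foot("front lower flange scene",pl("scene",s((88,402),(333,485)),.039))
foot("arch leg edges (scene) at bench", pl("scene",s((181,445),(236,470)),.013))
foot("packer ends",pl("scene",s((70,466),(112,473),(256,526)),.006))
# bar pick
for z in (.02,): bot.line_to((.3465,.254,z))
print(bot.line_to((.3465,.254,.0045),v=.04,until_force=4)); st()
bot.gripper_to(.015,120); st("grip"); bot.line_to((.3465,.254,.08),v=.1); st("lift")
crop("top",50,200,370,420,2.5,"pics/f.png")
E
```

```text
block top(top) [[30.4, -52.3], [28.6, -101.8], [-13.5, -102.6], [-11.0, -52.7]]
block top(scene) [[-12.6, -56.2], [-10.9, -106.5], [27.6, -106.7], [29.0, -60.0]]
foot front edge [[91.0, -1.7], [-120.9, -6.6]]
front lower flange scene [[-126.0, -7.8], [131.2, -6.5]]
arch leg edges (scene) at bench [[-27.2, 1.9], [35.0, -5.5]]
packer ends [[-117.9, -65.8], [-76.2, -56.1], [77.4, -57.7]]
False
 t=12.6 p [0.3463 0.2539 0.0043] open 0.0503 F [-0.1 -0.7  0. ]
grip t=13.0 p [0.347  0.2542 0.0053] open 0.0204 F [-0.2 -1.5  5.9]
lift t=13.9 p [0.3456 0.2535 0.0788] open 0.0201 F [ 0.5  0.4 -6.7]
```

View pics/f.png

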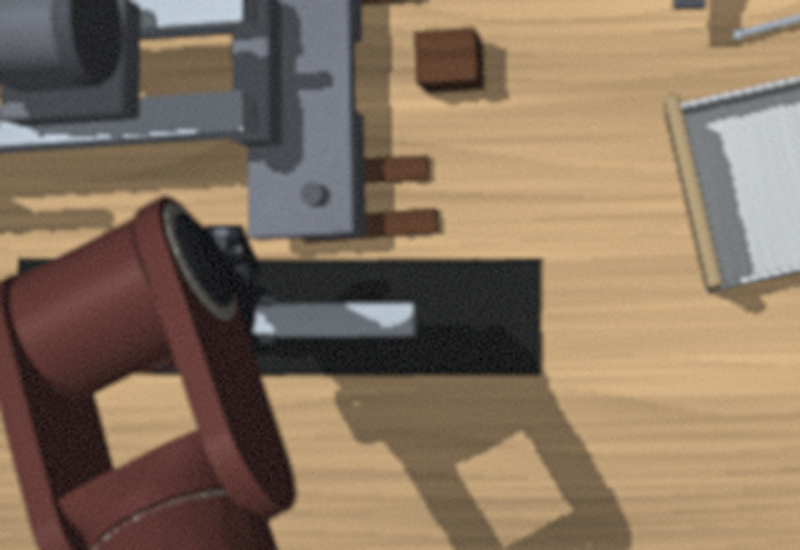

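The bar is lifted level: its free end is at (415,318) and the wrist force matches its weight. Next I'll insert the tip over the block.

```bash
sed -i 's/F=np.array(\[.5425,.194,0\])/F=np.array([.544,.190,0])/' h.py; cat >> h.py <<'E'
def bp(sd,pd,gap=0,slide=0):
    s,p=np.radians([sd,pd]); h=-EY*np.cos(p)+EX*np.sin(p); z=np.array([0,0,1.])
    u=h*np.cos(s)+z*np.sin(s); n=-h*np.sin(s)+z*np.cos(s)
    E=W(.002,.026)+h*.077+z*.048
    return E+u*(.121+slide)+n*(gap-.0023), np.c_[-u,np.cross(-n,-u),-n]
E
python3 - <<'E'
from h import *
p=readout.current_position()
bot.line_to((.345,.20,.22),v=.25); bot.goto((.40,.03,.26),D(0)); st()
bot.goto(*bp(24,0,.06,.07)); st("above")
bot.line_to(*bp(24,0,.004,.07),v=.1); st()
print(bot.line_to(*bp(24,0,.004,0),v=.06,until_force=8)); st("in")
crop("top",160,150,360,300,3,"pics/g1.png");crop("scene",260,100,460,250,3,"pics/g2.png")
cv2.imwrite("pics/g.png",cv2.resize(np.vstack([cv2.imread("pics/g1.png"),cv2.imread("pics/g2.png")]),None,fx=.66,fy=.66))
E
```

```text
t=15.4 p [0.3994 0.0303 0.258 ] open 0.0201 F [-0.2 -0.6 -6. ]
above t=16.2 p [ 0.5534 -0.0103  0.1774] open 0.0202 F [-0.1 -0.3 -5.7]
 t=16.9 p [ 0.5552 -0.0345  0.128 ] open 0.0204 F [-0.9  0.6 -5. ]
False
in t=18.2 p [0.5529 0.0292 0.0992] open 0.0203 F [ 0.1 -0.4  1.2]
```

View pics/g.png

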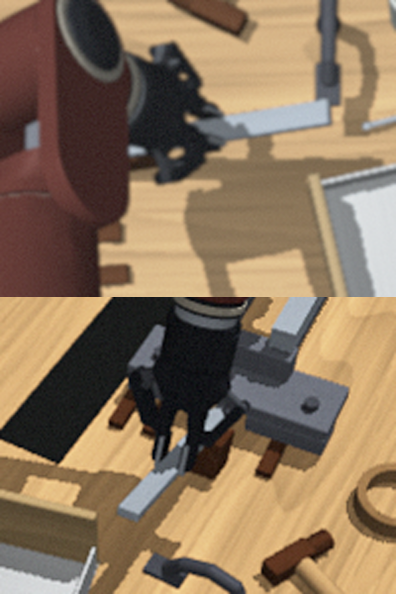

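The bar passes over the block into the arch, with its free end at (330,110) in the top half. Before levering I'll check its clearance from the pad, then lever in small steps while watching the force.

```bash
python3 - <<'E'
from h import *
f=lambda *p:(np.array(p,float)+.5)/1.98-.5+[160,150]
P=pl("top",f((328,98),(331,122)),.155); print(P.round(4).tolist(), "expected end mid",(lambda q:q[0]+ -q[1][:,0]*.119)(bp(24,0)).round(4))
for s in (22,20,18,17,16,15,14,13,12):
    bot.line_to(*bp(s,0,.002),v=.04); bot.wait(.15); st(s)
    Fw=readout.current_wrist_force()
    if abs(Fw[2])>45: break
E
```

```text
[[0.5678, -0.0776, 0.155], [0.5451, -0.0797, 0.155]] expected end mid [ 0.5569 -0.0809  0.1435]
22 t=18.8 p [0.5532 0.0267 0.0939] open 0.0201 F [ 1.2 -0.3  4.8]
20 t=19.2 p [0.5538 0.0251 0.0916] open 0.0204 F [-2.8  1.2 10.6]
18 t=19.6 p [0.5544 0.0232 0.0889] open 0.0202 F [-3.8 -0.6 17.2]
17 t=20.0 p [0.5546 0.0223 0.0874] open 0.0200 F [-4.3 -1.1 18.3]
16 t=20.4 p [0.5548 0.0212 0.0858] open 0.0203 F [-5.1 -2.  19.5]
15 t=20.8 p [0.555  0.0201 0.0841] open 0.0204 F [-6.6 -3.9 21. ]
14 t=21.2 p [0.5551 0.0191 0.0824] open 0.0199 F [-5.5 -5.4 22.4]
13 t=21.6 p [0.5553 0.0183 0.0805] open 0.0202 F [-5.6 -6.2 21.5]
12 t=22.0 p [0.5554 0.0174 0.0786] open 0.0204 F [-6.5 -8.1 23.3]
```

```bash
python3 - <<'E'
from h import *
print(bp(12,0,.002)[0])
for s in (10,8,6,4,2,1,0,-1,-2):
    bot.line_to(*bp(s,0,.002),v=.04); bot.wait(.15); st(s)
    R=readout.current_ee_rot(); print("   slope tool %.2f"%np.degrees(np.arcsin(-R[2,0])))
    if abs(readout.current_wrist_force()[2])>50 or readout.current_position()[2]<.0485: break
crop("top",160,150,360,300,3,"pics/i1.png");crop("scene",260,100,460,250,3,"pics/i2.png")
cv2.imwrite("pics/i.png",cv2.resize(np.vstack([cv2.imread("pics/i1.png"),cv2.imread("pics/i2.png")]),None,fx=.66,fy=.66))
E
```

```text
[0.55279745 0.02079851 0.07286387]
10 t=22.4 p [0.5557 0.0159 0.0746] open 0.0203 F [ -5.2 -10.   22.8]
   slope tool 10.64
8 t=22.8 p [0.5561 0.0146 0.0706] open 0.0201 F [ -6.2 -12.5  23.4]
   slope tool 8.72
6 t=23.2 p [0.5564 0.0136 0.0667] open 0.0204 F [ -6.3 -13.7  25.2]
   slope tool 6.78
4 t=23.6 p [0.5568 0.0127 0.0629] open 0.0200 F [ -5.1 -15.2  26.2]
   slope tool 4.83
2 t=24.0 p [0.5572 0.012  0.0589] open 0.0202 F [ -5.5 -18.   26.9]
   slope tool 2.89
1 t=24.4 p [0.5575 0.0116 0.0573] open 0.0204 F [ -6.4 -18.3  28.7]
   slope tool 1.93
0 t=24.8 p [0.5577 0.0113 0.0555] open 0.0204 F [ -7.8 -19.3  30.9]
   slope tool 0.97
-1 t=25.2 p [0.558  0.011  0.0538] open 0.0203 F [ -8.5 -19.8  33.5]
   slope tool 0.01
-2 t=25.6 p [0.5583 0.0108 0.052 ] open 0.0201 F [ -8.8 -20.6  33.8]
   slope tool -0.97
```

View pics/i.png

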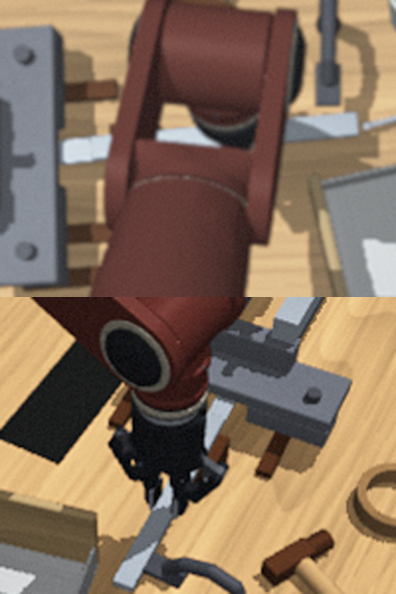

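```bash
python3 - <<'E'
from h import *
f=lambda *p:(np.array(p,float)+.5)/1.98-.5+[160,150]
s=lambda *p:(np.array(p,float)-[0,297]+.5)/1.98-.5+[260,100]
for a,b in (((140,585),(355,113)),((113,578),(358,134))): 
    print(tri(s(a),f(b)))
print("end xy at z.07",pl("top",f((355,113),(358,134)),.07).round(4).tolist())
print("tip step at z.05",pl("top",f((95,150),(62,150)),.052).round(4).tolist())
R=readout.current_ee_rot();print(R.round(3), readout.current_wrist_torque().round(2), np.round(readout.current_tau(),1))
E
```

```text
(array([ 0.5787789 , -0.10321815,  0.05932015]), np.float64(0.006347376766161167))
(array([ 0.55318511, -0.10797437,  0.06285292]), np.float64(0.001543706577920166))
end xy at z.07 [[0.5737, -0.1049, 0.07], [0.5522, -0.1072, 0.07]]
tip step at z.05 [[0.5468, 0.1588, 0.052], [0.5477, 0.1926, 0.052]]
[[-0.046  0.999  0.008]
 [ 0.999  0.046  0.017]
 [ 0.017  0.009 -1.   ]] [-3.87  1.62  0.91] [ 10.5 -18.  -18.3   6.2  -1.7   0.9]
```

```bash
python3 - <<'E'
from h import *
for p in np.arange(1,8.1,1):
    r=bot.line_to(*bp(-2.5,p,.001),v=.04,until_force=15); bot.wait(.1); st((p,r))
    if r: break
R=readout.current_ee_rot();print(np.degrees(np.arctan2(-R[0,0],R[1,0])))
crop("top",160,150,360,300,3,"pics/j1.png");crop("scene",310,120,430,210,5,"pics/j2.png")
cv2.imwrite("pics/j.png",cv2.resize(np.vstack([cv2.imread("pics/j1.png"),cv2.imread("pics/j2.png")]),None,fx=.66,fy=.66))
E
```

```text
(np.float64(1.0), False) t=26.1 p [0.5602 0.011  0.0501] open 0.0200 F [-15.9 -22.5  41.2]
(np.float64(2.0), False) t=26.4 p [0.5619 0.0113 0.0497] open 0.0198 F [-20.4 -22.4  44.1]
(np.float64(3.0), False) t=26.8 p [0.5645 0.0116 0.0495] open 0.0202 F [-21.1 -22.6  44.7]
(np.float64(4.0), False) t=27.1 p [0.5676 0.012  0.0493] open 0.0203 F [-23.1 -21.7  44.2]
(np.float64(5.0), False) t=27.5 p [0.5709 0.0125 0.0493] open 0.0202 F [-22.  -21.8  44.5]
(np.float64(6.0), False) t=27.8 p [0.5741 0.0131 0.0491] open 0.0202 F [-22.3 -21.7  44.7]
(np.float64(7.0), False) t=28.2 p [0.5773 0.0138 0.0491] open 0.0204 F [-22.1 -21.1  43. ]
(np.float64(8.0), False) t=28.5 p [0.5806 0.0145 0.049 ] open 0.0201 F [-21.9 -20.1  42.5]
10.566172346759648
```

View pics/j.png

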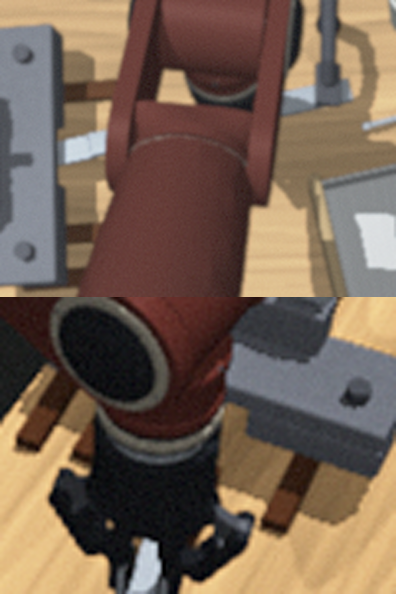

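The bar now runs under the pad: in the top half its end shows past the pad at (350,90). I'll swing a little farther, then let it rise against the pad.

```bash
python3 - <<'E'
from h import *
bot.line_to(*bp(-2.5,9.3,.001),v=.04); st("swing")
for s in np.arange(-1.5,7,.75):
    bot.line_to(*bp(s,9.3,.001),v=.04); bot.wait(.1); st(s)
    if readout.current_wrist_force()[2]<2: break
E
```

```text
swing t=28.9 p [0.585  0.0156 0.0488] open 0.0201 F [-21.6 -19.2  42.3]
-1.5 t=29.2 p [0.5845 0.0157 0.0498] open 0.0202 F [-19.9 -18.3  37.3]
-0.75 t=29.6 p [0.585  0.0159 0.0506] open 0.0203 F [-15.6 -18.9  30.5]
0.0 t=29.9 p [0.585  0.016  0.0512] open 0.0203 F [-12.9 -18.9  24.8]
0.75 t=30.3 p [0.5851 0.0161 0.0522] open 0.0204 F [-10.8 -17.4  22.4]
1.5 t=30.6 p [0.5851 0.0162 0.0537] open 0.0200 F [ -9.9 -17.9  21.5]
2.25 t=31.0 p [0.5851 0.0163 0.0551] open 0.0204 F [ -9.1 -16.2  19.4]
3.0 t=31.3 p [0.585  0.0163 0.0564] open 0.0200 F [ -8.7 -16.5  18.6]
3.75 t=31.7 p [0.5849 0.0162 0.0567] open 0.0203 F [ -5.1 -19.1  12.8]
4.5 t=32.0 p [0.5848 0.0162 0.0568] open 0.0203 F [ -0.2 -19.9   3.6]
5.25 t=32.4 p [0.5848 0.0161 0.0568] open 0.0205 F [  4.6 -21.   -4.3]
```

```bash
python3 - <<'E'
from h import *
for sl in np.arange(.002,.013,.002):
    bot.line_to(*bp(5,9.3,.001,sl),v=.04); bot.wait(.1); st(sl)
    if readout.current_wrist_force()[1]>-4: break
bot.gripper_to(.04); st("open")
p=readout.current_position();R=readout.current_ee_rot()
bot.line_to(p-R[:,2]*.10,v=.15); bot.goto((.38,-.05,.30),D(2)); st()
bot.goto((.30,.0,.32),D(2))
crop("top",160,150,360,300,3,"pics/k1.png");crop("scene",260,100,460,250,3,"pics/k2.png")
cv2.imwrite("pics/k.png",cv2.resize(np.hstack([cv2.imread("pics/k1.png"),cv2.imread("pics/k2.png")]),None,fx=.66,fy=.66))
E
```

```text
0.002 t=32.7 p [0.5847 0.0161 0.0569] open 0.0198 F [  2.3 -14.9  -0.7]
0.004 t=33.1 p [0.5846 0.016  0.0569] open 0.0202 F [ 0.5 -9.   1.4]
0.006 t=33.4 p [0.5845 0.0159 0.0568] open 0.0205 F [-3.2 -5.   0.7]
0.008 t=33.8 p [0.5846 0.0159 0.0568] open 0.0200 F [-5.   3.   1.6]
open t=34.1 p [0.5871 0.0145 0.0585] open 0.0399 F [-0.5 -0.7 -0.7]
 t=36.0 p [ 0.3801 -0.0499  0.2989] open 0.0401 F [-0.2  0.8 -0.7]
```

View pics/k.png

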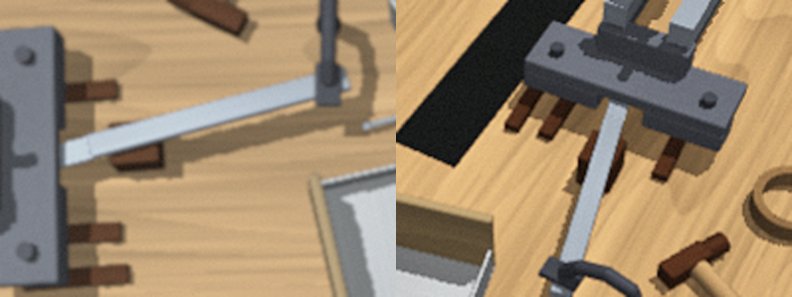

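The bar is caught under the holdfast pad at (330,85) in the left half, and the foot is up with packers visible at (95,90), (95,232) and (100,274). Next I'll draw the packers, re-measuring the pan before each placing.

```bash
cat >> h.py <<'E'
def pan(dbg=False):
    """floor/walls grey mask in the top view -> rect centre (plane z=.02) and lateral yaw (deg)"""
    g=grab_frame("top"); x0,y0,x1,y1=285,195,440,345; im=g[y0:y1,x0:x1].astype(int)
    m=((im.max(2)-im.min(2)<22)&(im.mean(2)>75)).astype(np.uint8)
    m=cv2.morphologyEx(m,cv2.MORPH_OPEN,np.ones((3,3)))
    c=max(cv2.findContours(m,cv2.RETR_EXTERNAL,cv2.CHAIN_APPROX_NONE)[0],key=cv2.contourArea)
    q=cv2.boxPoints(cv2.minAreaRect(c))+[x0,y0]; P=pl("top",q,.02)
    e=[P[(i+1)%4]-P[i] for i in range(4)]; a=min((np.degrees(np.arctan2(d[1],d[0])) for d in e),key=abs)
    return P.mean(0)[:2],a,[round(float(np.linalg.norm(d)),3) for d in e[:2]],cv2.contourArea(c)
PC=np.array([.448,-.146]); PA=11.2
E
python3 - <<'E'
from h import *
print(pan()); st()
def take(x,ye,dx=0):
    bot.gripper_to(.030,60); p=np.array([x,ye+.011,.004]); 
    bot.goto(p+[0,0,.13],D(2.3)); bot.line_to(p,v=.15); bot.gripper_to(.012,60); st("grip")
    q=p-EY*.08+[dx,0,0]; bot.line_to(q+[0,0,0.0005],v=.12); bot.line_to(q+[0,0,.15],v=.25); st("up")
take(.4245,.130); 
bot.goto((.38,-.02,.18),D(2.3)); print(pan())
E
```

```text
(array([ 0.45290281, -0.15137476]), np.float64(11.507944165750196), [0.138, 0.156], 4868.0)
 t=36.6 p [ 3.005e-01 -2.000e-04  3.190e-01] open 0.0398 F [-0.1 -0.7 -0.3]
grip t=39.1 p [0.426  0.1412 0.0056] open 0.0176 F [-1.  -0.5  5.3]
up t=40.7 p [0.4266 0.061  0.1522] open 0.0179 F [-0.2  0.1 -0.6]
(array([ 0.45266758, -0.15050515]), np.float64(11.347985388236557), [0.14, 0.156], 4708.0)
```

```bash
cat >> h.py <<'E'
def take(x,ye,dx=0):
    bot.gripper_to(.030,60); p=np.array([x,ye+.011,.004]); 
    bot.goto(p+[0,0,.13],D(2.3)); bot.line_to(p,v=.15); bot.gripper_to(.012,60); st("grip")
    q=p-EY*.08+[dx,0,0]; bot.line_to(q+[0,0,0.0005],v=.12); bot.line_to(q+[0,0,.15],v=.25); st("up")
def place(o):
    c,a,s,_=pan(); print("pan",c.round(4),round(a,1),s); a=np.radians(a)
    L=np.array([np.cos(a),np.sin(a),0]);V=np.array([-np.sin(a),np.cos(a),0])
    p=np.r_[c,0]-[.001,0,0]+V*(.002-.045)+L*o
    R=D(np.degrees(a)); bot.goto(p+[0,0,.14],R); bot.line_to(p+[0,0,.0105],v=.15); bot.gripper_to(.0245); st("placed")
    bot.line_to(p+[0,0,.14],v=.25)
E
python3 - <<'E'
from h import *
place(-.038); bot.goto((.55,-.02,.22),D(2.3))
take(.6215,.143,.006); bot.goto((.48,.0,.2),D(2.3)); bot.goto((.38,-.02,.18),D(2.3)); place(.038)
bot.goto((.42,-.0,.2),D(2.3))
take(.468,.138); bot.goto((.38,-.02,.18),D(2.3)); place(0.)
bot.goto((.30,.0,.32),D(2)); print(pan()); st()
crop("top",160,150,360,300,3,"pics/m1.png");crop("top",290,200,440,340,3,"pics/m2.png")
a=cv2.imread("pics/m1.png");b=cv2.imread("pics/m2.png");b=cv2.copyMakeBorder(b,0,a.shape[0]-b.shape[0],0,0,0)
cv2.imwrite("pics/m.png",cv2.resize(np.hstack([a,b]),None,fx=.7,fy=.7))
E
```

```text
pan [ 0.4525 -0.1499] 11.8 [0.14, 0.156]
placed t=43.3 p [ 0.4234 -0.1998  0.0109] open 0.0246 F [ 0.6 -0.1 -0.1]
grip t=47.3 p [0.6229 0.1542 0.0059] open 0.0176 F [-0.3  0.1  5.3]
up t=48.8 p [0.6292 0.0741 0.1516] open 0.0173 F [ 0.  -0.1 -1.2]
pan [ 0.4525 -0.1506] 11.3 [0.14, 0.156]
placed t=52.2 p [ 0.4974 -0.1855  0.0109] open 0.0246 F [ 0.7  0.1 -0. ]
grip t=55.9 p [0.4695 0.1492 0.0057] open 0.0179 F [ 0.  -0.4  5.6]
up t=57.5 p [0.47   0.069  0.1521] open 0.0178 F [-0.3 -0.1 -1. ]
pan [ 0.4526 -0.1509] 11.0 [0.14, 0.156]
placed t=60.2 p [ 0.4601 -0.1933  0.0109] open 0.0246 F [ 0.1 -0.1 -0. ]
(array([ 0.45291111, -0.15130992]), np.float64(11.57603013387527), [0.138, 0.156], 4866.0)
 t=62.1 p [ 3.001e-01 -3.000e-04  3.185e-01] open 0.0245 F [ 0.4 -0.2 -0.5]
```

View pics/m.png

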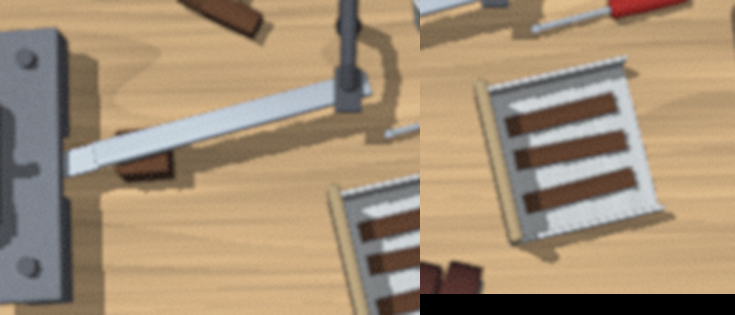

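All three packers lie in the pan (560,150), and the bar is still caught (350,90). Next I'll regrip the bar and let the foot down.

```bash
python3 - <<'E'
from h import *
f=lambda *p:(np.array(p,float)+.5)/2.1-.5+[160,150]
a=pl("top",f((99,156)),.057)[0]; b=pl("top",f((325,97)),.071)[0]; yaw=np.degrees(np.arctan2(b[0]-a[0],a[1]-b[1])); t=(.0159-a[1])/(b[1]-a[1]); print(a,b,yaw,"x at y.0159",a[0]+t*(b[0]-a[0]))
pd=np.clip(yaw-2.3,8,12)
_,R=bp(3,pd); p=np.array([.5846,.0159,.0565])
bot.gripper_to(.045,120); bot.goto((.45,-.0,.25),D(8)); bot.goto(p-R[:,2]*.09,R); bot.line_to(p,v=.1); st("at"); bot.gripper_to(.015,120); st("grip")
for s in (3,1.5,0,-1): 
    bot.line_to(*bp(s,9.3,.001,.004),v=.04); bot.wait(.1); st(s)
E
```

```text
[0.54883144 0.15950619 0.057     ] [ 0.59693611 -0.05696781  0.071     ] 12.528640083479143 x at y.0159 0.5807434910709962
at t=65.0 p [0.5853 0.0159 0.0574] open 0.0447 F [0.7 0.  0.6]
grip t=65.3 p [0.5848 0.0158 0.0582] open 0.0198 F [-4.1 -0.1  5.9]
3 t=65.7 p [0.5859 0.0161 0.0573] open 0.0199 F [-10.3  -6.5  18.4]
1.5 t=66.0 p [0.5865 0.0163 0.0549] open 0.0200 F [-10.6  -6.4  21. ]
0 t=66.4 p [0.5873 0.0164 0.0529] open 0.0203 F [-12.4  -3.1  25.6]
-1 t=66.7 p [0.5875 0.0163 0.052 ] open 0.0200 F [-16.4  -4.5  32.6]
```

```bash
python3 - <<'E'
from h import *
for p in (7,5,3,1,-1):
    bot.line_to(*bp(-1,p,.001,.004),v=.05); st(p)
for s in list(range(1,27,2)):
    bot.line_to(*bp(s,-1,.002,.004),v=.03); st(s)
    if s>18 and readout.current_wrist_force()[2]<0: break
E
```

```text
7 t=67.0 p [0.5828 0.0152 0.0524] open 0.0204 F [-5.1 -2.  24. ]
5 t=67.3 p [0.5764 0.014  0.0525] open 0.0202 F [-3.8 -2.7 23.7]
3 t=67.6 p [0.5697 0.013  0.0526] open 0.0201 F [-3.2 -3.1 23.4]
1 t=67.9 p [0.563  0.0123 0.0526] open 0.0203 F [-2.8 -3.3 23.2]
-1 t=68.2 p [0.5563 0.0118 0.0528] open 0.0202 F [-1.4 -4.6 21.8]
1 t=68.5 p [0.5552 0.0118 0.0565] open 0.0199 F [ 0.2 -6.3 15.8]
3 t=68.8 p [0.5547 0.012  0.0603] open 0.0202 F [ 0.4 -6.8 12.7]
5 t=69.1 p [0.5546 0.0124 0.0646] open 0.0202 F [-0.7 -5.5 14.3]
7 t=69.4 p [0.5544 0.0131 0.069 ] open 0.0199 F [-1.5 -6.2 13.2]
9 t=69.7 p [0.5543 0.0138 0.0734] open 0.0200 F [ 0.1 -5.4 14.4]
11 t=70.0 p [0.5543 0.0148 0.0779] open 0.0200 F [-0.3 -3.9 15.3]
13 t=70.3 p [0.5542 0.016  0.0822] open 0.0204 F [-1.  -2.9 14.6]
15 t=70.6 p [0.5541 0.0173 0.0864] open 0.0198 F [-1.3 -1.7 15.3]
17 t=70.9 p [0.5539 0.0188 0.0906] open 0.0201 F [-0.4 -1.5 16.1]
19 t=71.2 p [0.5537 0.0204 0.0946] open 0.0204 F [-0.7 -0.8 15.5]
21 t=71.5 p [0.5534 0.0223 0.0985] open 0.0200 F [-1.7  0.3 15.4]
23 t=71.7 p [0.5532 0.0242 0.1024] open 0.0202 F [-1.2  2.  14.3]
25 t=72.0 p [0.553  0.0264 0.1061] open 0.0202 F [-1.4  3.2 14.4]
```

```bash
python3 - <<'E'
from h import *
for s in np.arange(26,35,1):
    bot.line_to(*bp(s,-1,.002,.004),v=.03); bot.wait(.1); st(s)
    if readout.current_wrist_force()[2]<1: break
E
```

```text
26 t=72.4 p [0.5528 0.0274 0.1078] open 0.0196 F [-0.8  5.1 13.5]
27 t=72.7 p [0.5527 0.0285 0.1096] open 0.0198 F [-2.2  4.4 13.9]
28 t=73.1 p [0.5526 0.0296 0.1115] open 0.0199 F [-1.9  3.3 14. ]
29 t=73.4 p [0.5524 0.0306 0.1135] open 0.0197 F [-1.9  4.1 13.7]
30 t=73.8 p [0.5513 0.0307 0.1138] open 0.0202 F [-1.5  0.6  8.5]
31 t=74.1 p [0.5508 0.0313 0.1148] open 0.0201 F [ 0.6 -2.8  6.7]
32 t=74.5 p [0.5501 0.0326 0.1153] open 0.0198 F [ 0.4 -3.9  4.8]
33 t=74.8 p [0.5489 0.0352 0.1148] open 0.0202 F [ 1.3  3.7 -0.8]
```

```bash
cat >> h.py <<'E'
def PR(a,t=0): # pan held by the board: pan yaw a, tipped t deg
    return Rz(np.radians(a))@cv2.Rodrigues(np.array([0,-np.radians(t),0.]))[0]@down(0)
E
python3 - <<'E'
from h import *
bot.gripper_to(.045); bot.wait(.3); st("released")
p=readout.current_position();R=readout.current_ee_rot()
bot.line_to(p-R[:,2]*.12,v=.15); 
q=bot.inverse_kinematics((.38,-.02,.32),D(2)); bot.movej(q); st()
c,a,s,_=pan(); print(c,a,s)
V=np.array([-np.sin(np.radians(a)),np.cos(np.radians(a)),0])
T=np.r_[c,0]-[.001,0,0]+V*(.006+.069)
for pos,A,t in ((T+[0,0,.06],90+a,0),((.515,-.36,.29),40,0),((.49,-.41,.28),40,45),((.475,-.42,.28),40,72)):
    for f in(0,np.pi): print(np.round(pos,3),A,t,f, (lambda k:None if k is None else k.round(2))(bot.inverse_kinematics(pos,PR(A,t)@Rz(f))))
crop("top",160,150,360,300,3,"pics/n1.png");crop("scene",260,100,460,250,3,"pics/n2.png")
cv2.imwrite("pics/n.png",cv2.resize(np.hstack([cv2.imread("pics/n1.png"),cv2.imread("pics/n2.png")]),None,fx=.66,fy=.66))
E
```

```text
released t=75.5 p [0.5491 0.034  0.1159] open 0.0446 F [ 1.2  0.4 -0.4]
 t=77.4 p [ 0.38   -0.02    0.3189] open 0.0449 F [0.4 0.7 0.1]
[ 0.45343282 -0.15113155] 11.3348932545473 [0.139, 0.157]
[ 0.438 -0.078  0.06 ] 101.3348932545473 0 0 [-0.34 -0.22  2.17 -0.    1.19  1.03]
[ 0.438 -0.078  0.06 ] 101.3348932545473 0 3.141592653589793 [-0.34 -0.22  2.17 -0.    1.19 -2.11]
[ 0.515 -0.36   0.29 ] 40 0 0 [-0.73  0.03  1.54 -0.    1.57  1.72]
[ 0.515 -0.36   0.29 ] 40 0 3.141592653589793 [-0.73  0.03  1.54 -0.    1.57 -1.43]
[ 0.49 -0.41  0.28] 40 45 0 [-1.13  0.1   1.62  0.76  1.64  1.29]
[ 0.49 -0.41  0.28] 40 45 3.141592653589793 [-1.13  0.1   1.62  0.76  1.64 -1.85]
[ 0.475 -0.42   0.28 ] 40 72 0 [-1.25  0.23  1.66  1.14  1.81  1.13]
[ 0.475 -0.42   0.28 ] 40 72 3.141592653589793 [-1.25  0.23  1.66  1.14  1.81 -2.01]
```

View pics/n.png

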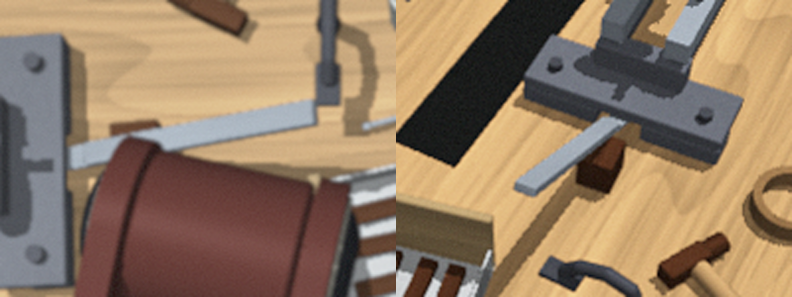

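The foot looks home: in the scene half (630,95) its lower edge meets the bench with no packer left. The bar rests at a slope on the block (600,160). Now the pan.

```bash
python3 - <<'E'
from h import *
c,a,s,_=pan(); 
if not(.13<s[0]<.16 and .13<s[1]<.165): raise SystemExit(str((c,a,s)))
V=np.array([-np.sin(np.radians(a)),np.cos(np.radians(a)),0])
T=np.r_[c,0]-[.001,0,0]+V*(.006+.069)
bot.gripper_to(.04,120); bot.goto(T+[0,0,.16],PR(90+a)); bot.line_to(T+[0,0,.06],v=.12,until_force=8); st("at")
bot.gripper_to(.004,120); st("grip")
bot.line_to(T+[0,-.01,.24],v=.15); st("lift")
np.save("panT.npy",np.r_[T,a])
bot.goto((.515,-.36,.29),PR(40)); st("over")
bot.line_to((.49,-.41,.28),PR(40,45),v=.06); bot.line_to((.475,-.42,.28),PR(40,74),v=.03); bot.wait(1); st("tipped")
g=grab_frame("top");cv2.imwrite("pics/o1.png",g[:,:,::-1]);cv2.imwrite("pics/o2.png",grab_frame("scene")[:,:,::-1])
E
```

```text
at t=80.0 p [ 0.4383 -0.0773  0.0609] open 0.0400 F [ 0.2 -0.1  0.3]
grip t=80.4 p [ 0.4384 -0.0772  0.0612] open 0.0100 F [-0.3  1.7  4.6]
lift t=81.7 p [ 0.4369 -0.0868  0.2385] open 0.0105 F [-0.6 -0.1 -4.2]
over t=82.8 p [ 0.515  -0.359   0.2894] open 0.0105 F [-0.6  0.3 -4.2]
tipped t=85.7 p [ 0.475 -0.42   0.28 ] open 0.0103 F [ 0.9 -0.3 -3. ]
```

```bash
python3 - <<'E'
from h import *
v=np.load("panT.npy");T=v[:3];a=v[3]
bot.line_to((.515,-.36,.30),PR(40),v=.1); st()
T2=T+[-.01,-.01,0]
bot.goto(T2+[0,0,.22],PR(90+a)); bot.line_to(T2+[0,0,.075],v=.12); print(bot.line_to(T2+[0,0,.058],v=.03,until_force=3)); st("set")
bot.gripper_to(.04); bot.line_to(T2+[0,0,.17],v=.15); bot.goto((.36,.04,.3),D(2)); st(); bot.goto((.33,.16,.3),D(2)); print(pan())
g=grab_frame("top"); cv2.imwrite("pics/p.png",cv2.resize(g[180:345,280:600,::-1],None,fx=2.4,fy=2.4,interpolation=cv2.INTER_CUBIC))
im=g[190:325,445:578].astype(int); m=((im.sum(2)<260)&(im[...,0]>im[...,2]+20)).astype(np.uint8)
n,_,s,_c=cv2.connectedComponentsWithStats(m); print(s[1:,4],_c[1:])
E
```

```text
t=87.2 p [ 0.5146 -0.3601  0.2997] open 0.0104 F [-0.1  0.7 -2.3]
True
set t=90.2 p [ 0.4279 -0.0871  0.0612] open 0.0107 F [ 1.2 -0.1  3. ]
 t=92.5 p [0.3598 0.0399 0.2987] open 0.0399 F [-0.7  0.2  0.1]
(array([ 0.4431281 , -0.16230873]), np.float64(11.263022147510569), [0.139, 0.157], 4880.5)
[2385    5    1    2    1    1    1  519    2  523    1    1    3    2
   41    5    4  489    1    2    2    3    4    3] [[ 91.22138365  43.2230608 ]
 [ 64.4         17.2       ]
 [ 71.          18.        ]
 [ 64.5         20.5       ]
 [ 70.          20.        ]
 [  3.          43.        ]
 [  3.          45.        ]
 [ 81.72447013  76.68593449]
 [  0.          59.5       ]
 [ 71.14340344  88.59082218]
 [  1.          69.        ]
 [  6.          68.        ]
 [  2.          76.        ]
 [  3.          84.5       ]
 [  6.14634146 106.63414634]
 [  9.          90.        ]
 [ 10.          95.5       ]
 [ 46.64212679 105.87525562]
 [ 10.          99.        ]
 [ 11.         104.5       ]
 [ 12.         111.5       ]
 [ 13.         120.        ]
 [ 14.         126.5       ]
 [  9.         128.        ]]
```

View pics/p.png

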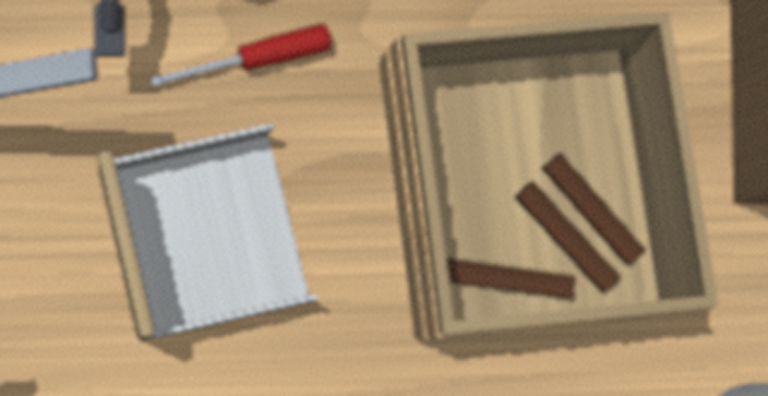

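The crate holds all three packers at (507,278), (568,238) and (595,208). The pan stands level and empty at (205,230), and the bar's end is at (94,64). Next I'll take the bar back to the mat.

```bash
python3 - <<'E'
from h import *
f=lambda *p:(np.array(p,float)+.5)/2.4-.5+[280,180]
P=pl("top",f((93,50),(95,78)),.18);e=P.mean(0);print(P.round(4).tolist())
tip=W(.002,.018); yaw=np.degrees(np.arctan2(e[0]-tip[0],tip[1]-e[1]));print("yaw",yaw,"expected end",(bp(31.5,-1)[0]-bp(31.5,-1)[1][:,0]*.119).round(4))
pd=np.clip(yaw-2.3,-3,4)
_,R=bp(31.5,pd); p=np.array([.549,.034,.1159]); t=(tip[1]-p[1])/(tip[1]-e[1]); x=tip[0]+t*(e[0]-tip[0]); print("x",x)
p[0]=(x+p[0])/2
bot.gripper_to(.05,120); bot.goto((.44,-.0,.28),D(2)); bot.goto(p-R[:,2]*.10,R); print(bot.line_to(p,v=.1,until_force=8)); st("at")
bot.gripper_to(.015,120); bot.wait(.1); st("grip")
u=-R[:,0]; n=-R[:,2]
bot.line_to(p+[0,0,.002],v=.03); st("up2")
bot.line_to(p+u*.05+[0,0,.002],v=.08); st("out")
bot.line_to(p+u*.07+[0,0,.12],v=.15); st("lift")
E
```

```text
[[0.5593, -0.0649, 0.18], [0.538, -0.0659, 0.18]]
yaw 0.7080944244542066 expected end [ 0.5514 -0.0667  0.1714]
x 0.5474273315530958
False
at t=96.1 p [0.5488 0.0343 0.1167] open 0.0501 F [0.4 0.3 0.2]
grip t=96.6 p [0.5486 0.0343 0.1164] open 0.0193 F [-0.   0.9  1.8]
up2 t=96.8 p [0.548  0.0345 0.1171] open 0.0189 F [ 1.8  3.3 -2.1]
out t=97.6 p [ 0.5485 -0.0088  0.1438] open 0.0186 F [ 0.5  0.3 -6.3]
lift t=98.6 p [ 0.5482 -0.0255  0.2707] open 0.0187 F [-0.2  0.5 -7. ]
```

```bash
python3 - <<'E'
from h import *
bot.goto((.40,.02,.28),D(0)); bot.line_to((.345,.20,.22),v=.25); bot.goto((.349,.266,.08),D(-.7)); st()
bot.line_to((.349,.266,.035),v=.1); print(bot.line_to((.349,.266,.0055),v=.03,until_force=4)); st("down")
if readout.current_position()[2]>.012: print(bot.line_to((.349,.266,.0065),v=.03,until_force=8)); st("down2")
bot.gripper_to(.05); bot.wait(.2); bot.line_to((.349,.266,.12),v=.15); bot.goto((.30,.12,.3),D(0)); st()
for n,r in (("top",(60,290,270,360)),("top",(200,200,260,260))):
    x0,y0,x1,y1=r; cv2.imwrite(f"pics/q{x0}.png",grab_frame(n)[y0:y1,x0:x1,::-1])
g=grab_frame("top")[200:260,195:270].astype(int); m=((g.sum(2)<230)&(g[...,0]>g[...,2]+8)).astype(np.uint8)
n,_,s,c=cv2.connectedComponentsWithStats(m); i=1+np.argmax(s[1:,4]); print("block px",s[i],c[i]+[195,200], pl("top",c[i]+[195,200],.040))
g=grab_frame("top")[300:360,50:270].astype(int); m=(g.min(2)>110)&(g[...,2]>=g[...,0]); ys,xs=np.where(m.astype(bool)); r=cv2.minAreaRect(np.c_[xs+50,ys+300].astype(np.float32)); print(r,pl("top",cv2.boxPoints(r),.013).round(3).tolist())
E
```

```text
t=100.9 p [0.3504 0.2657 0.0813] open 0.0187 F [ 0.4 -0.  -6.7]
True
down t=102.3 p [0.3487 0.2659 0.0107] open 0.0187 F [ 0.4 -0.   4.1]
 t=104.7 p [0.2998 0.1202 0.2983] open 0.0497 F [ 0.4 -0.6 -0.3]
block px [ 25  11  28  27 609] [233.36781609 224.20032841] [[0.55069245 0.10904883 0.04      ]]
((137.4937744140625, 327.0334167480469), (11.945605278015137, 153.133056640625), 89.23609924316406) [[0.361, 0.47, 0.013], [0.36, 0.152, 0.013], [0.336, 0.152, 0.013], [0.337, 0.469, 0.013]]
```

```bash
python3 - <<'E'
from h import *
b=np.array([.5515,.110,0]); bot.gripper_to(.07,60); bot.goto((.44,.0,.25),D(2)); bot.goto(b+[0,0,.13],D(2.3))
bot.line_to(b+[0,0,.012],v=.12,until_force=8); bot.gripper_to(.03,60); st("grip")
bot.line_to(b+[0,0,.13],v=.15); st("lift")
bot.goto((.42,.05,.2),D(0)); bot.goto((.349,.094,.10),D(-.7)); bot.line_to((.349,.094,.03),v=.1); print(bot.line_to((.349,.094,.012),v=.03,until_force=4)); st("down")
bot.gripper_to(.06); bot.wait(.1); bot.line_to((.349,.094,.15),v=.15); bot.goto((.25,-.30,.35),D(-40)); st()
g=grab_frame("top")
im=g[290:360,230:275].astype(int); m=((im.sum(2)<230)&(im[...,0]>im[...,2]+12)).astype(np.uint8)
n,_,s,c=cv2.connectedComponentsWithStats(m); i=1+np.argmax(s[1:,4]); print("block",s[i],pl("top",c[i]+[230,290],.045))
im=g[300:360,50:240].astype(int); m=(im.min(2)>110)&(im[...,2]>=im[...,0]); ys,xs=np.where(m); r=cv2.minAreaRect(np.c_[xs+50,ys+300].astype(np.float32)); print(pl("top",cv2.boxPoints(r),.013).round(3).tolist()); print(pan())
a=cv2.resize(g[130:370,20:440,::-1],None,fx=1.9,fy=1.9); cv2.imwrite("pics/z.png",a)
E
```

```text
grip t=108.3 p [0.5527 0.1101 0.0134] open 0.0434 F [-0.2  1.   5.2]
lift t=109.2 p [0.5504 0.1099 0.1285] open 0.0433 F [-0.  -0.1 -1.4]
True
down t=111.9 p [0.3493 0.094  0.0164] open 0.0434 F [-1.6 -0.6  3.5]
 t=115.0 p [ 0.2503 -0.2994  0.3493] open 0.0600 F [-1.   0.5  1.8]
block [  0  23  25  25 576] [[0.34845219 0.09219264 0.045     ]]
[[0.361, 0.47, 0.013], [0.359, 0.152, 0.013], [0.335, 0.152, 0.013], [0.336, 0.469, 0.013]]
(array([ 0.44198861, -0.1625438 ]), np.float64(11.074678534373128), [0.14, 0.156], 4868.5)
```

View pics/z.png

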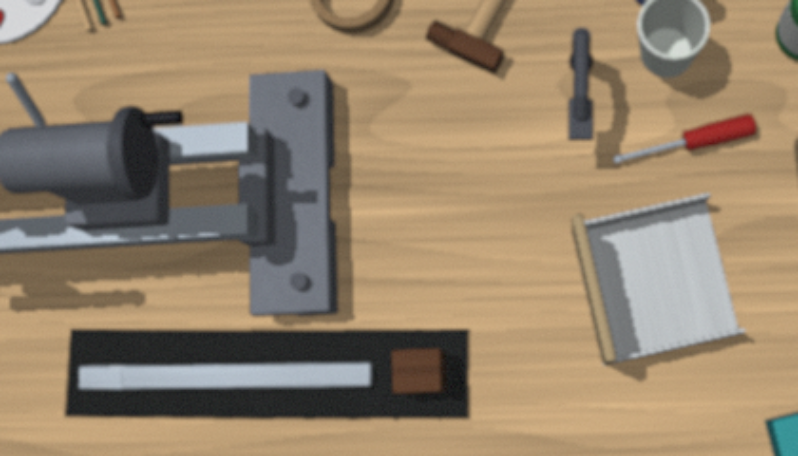

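The bar (225,375) and the block (415,370) lie on the mat, the foot is home, the pan is level and empty, and nothing else has moved. I'm handing in.

```bash
python3 -c "
from station import *
print(ticket.job_done())"
```

```text
the job is handed in; nothing more can be done
None
```

The job is handed in at about 115 s: the foot is down on the bench (judged by picture only), the three packers that were there are in the crate, the pan stands empty and level, and the bar and block lie on the mat; no verdict came back.

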